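# Nest the steel tumblers in their cradle and latch the gate

### The job

Swing the gate lever of the tumbler cradle right back into its open notch. Then slide the two tumblers that lie outside the gate along the trough, without lifting any tumbler out of it, until all three are nested fully home in one another and against the end stop, and only then swing the lever back into the notch marked with the white line, so that the gate stands straight across the trough behind them. Leave the soap bottle and the mug where they are.

Things in the scene. Friction and masses are not known exactly. Their poses are not given: they have to be found in the camera images.
- cradle: Fixed cup cradle: wooden base, aluminium V trough along its y axis, y = -200 to +200 mm. Origin: underside centre, on the counter, below the V's bottom line. V sides rise at 40 degrees from height 10 mm to edges at x = +-35 mm, height 40 mm. Open end at +y. A lying tumbler's mouth centre is at x = 0, height 54 mm, its top at 88 mm. All home: mouth centres at y = -128, -106, -85 mm.
- cradle_stop (a point): Middle of the inner face of the wooden end stop (cradle y = -200 mm), at the bottom line of the V, height 10 mm. The stop is 100 mm wide, 62 mm high, 10 mm thick.
- gate_pivot (a point): Top centre of the gate lever's upright pivot, cradle x = +60, y = -74 mm, height 67 mm. To -x goes the gate arm (60 mm long, 8 mm thick, at 54 to 66 mm height), to +x the handle with its knob.
- notch (a point): Centre of the white line (20 x 5 mm) of the marked notch, on the dark quarter-round notch plate (radius 84 mm about the pivot) under the handle, 73 mm from the pivot along cradle +x, height 41 mm. The handle stands right above it when the gate is shut.
- gate (a joint): Gate lever angle, rad, hard stops -0.3 and 1.6. 0: in the white-line notch, arm straight across the trough. Grows clockwise seen from above: the arm swings towards the open end, the knob towards the end stop. Open notch at 1.45: arm beside the trough. A sprung plunger clicks in each notch between ridges 0.12 rad either side (about 5 to 10 N at the knob to cross); elsewhere about 1 N, stays where left.
- gate_knob (a point): Centre of the top face of the upright black knob on the lever's handle: 18 mm diameter, 36 mm tall, this point 98 mm above the counter, 70 mm from the pivot. Free on all sides and above.
- cup_end: Tumbler inside the gate, near the end stop; origin: centre of its mouth; axes turn as it rolls. All three are identical bare steel tapered cups: 70 mm long, 68 mm outside diameter at the mouth, 52 mm 22 mm above the foot, 29 mm at the foot, wall 1.6 mm, 105 to 200 g, lying mouth to the open end. Inner floor 22 mm above the foot face, so a nested one stands out 22 mm; loose fit.
- cup_mid: Middle tumbler, outside the gate, same shape as cup_end; origin: centre of its mouth; axes turn as it rolls. Lying in the V its axis dips 0.22 rad towards the foot, so the mouth's lower edge is 7 mm nearer to the open end than the mouth centre.
- cup_out: Tumbler nearest the open end, same shape as cup_end; origin: centre of its mouth; axes turn as it rolls. Pushing its rim towards the end stop drives the others before it and nests them; sliding takes some 1 to 5 N.
- cup_end_mouth (a point): Centre of the mouth of cup_end, on its axis in the plane of its rim.
- cup_end_foot (a point): Centre of the flat foot face of cup_end, on its axis.
- cup_mid_mouth (a point): Centre of the mouth of cup_mid, on its axis in the plane of its rim.
- cup_mid_foot (a point): Centre of the flat foot face of cup_mid, on its axis.
- cup_out_mouth (a point): Centre of the mouth of cup_out, on its axis in the plane of its rim.
- cup_out_foot (a point): Centre of the flat foot face of cup_out, on its axis.
- soap: Bystander: green soap bottle with white cap, 56 mm diameter, 170 mm tall, standing; origin at the centre of its underside.
- mug: Bystander: white mug, 80 mm diameter, 90 mm tall; origin at the centre of its underside, handle along its +y.
Not all that is in view belongs to the job. Leave any brown or yellow look-alike of the cup_mid alone.

How it is judged:
By the outcome, as a careful person would: the job done as asked, in the order asked, and still so for the second after the job is handed in, with the robot touching nothing.
It also fails if it takes over 69 s, if anything falls off the work surface, if the arm or the gripper's body presses on something with over 40 N, if the wrist force passes 120 N, or if a joint passes its speed limit or range.

### The arm

A 7-joint arm with a two-finger parallel gripper is mounted at the origin on the work surface. World frame = base frame: x ahead of the robot, y to its left, z up, the work surface at z = 0. Lengths are in m, angles in rad, forces in N, time in s.
With the tool pointing down it reaches from about 0.425 to 0.925 m from the base axis. Payload 6.8 kg.
Tool frame: the origin (TCP) lies midway between the tips of the shut fingers; the grasp point (between the pads) lies 19 mm behind it; z points along the fingers, x is the direction in which the jaws open and shut, and the axes are right-handed (so a half turn about z gives the same grasp; the last joint's range is limited). The gripper opens to 85 mm and grips with 20 to 120 N. Pads are 22 mm wide; open, the fingers measure 114 mm over their backs; the gripper's body (76 mm by 85 mm) begins 54 mm behind the grasp point. The pads swing forward as they close: fully open they stand 13 mm farther back than shut.
Start: joints at [-1.338, 0.477, 0.022, 1.555, -0.011, 1.109, -0.083], TCP at [0.226, 0.636, 0.231] pointing down, gripper open.
Joint ranges: [-2.96, 2.96], [-0.34, 2.1], [-1.41, 1.46], [0.24, 2.44], [-1.37, 4.51], [0.17, 1.92], [-2.96, 2.96]. Speed limits (rad/s): [2.39, 2.39, 3.14, 3.14, 3.14, 3.14, 3.14].

### API

Orientations are given as a rotation vector (axis times angle).
In Python, from bench import r gives the robot as it stands. The module is installed in compiled form; this text tells all that it offers.
- The arm moves only by the shell command python3 -m pendant 'ROWS' [OPENING] [FORCE]. ROWS is text: rows parted by semicolons, each of 4 numbers parted by spaces: the shift along the tool's x, y, z in cm, then the turn about the tool's z in degrees. A call has 1 to 8 rows; each row shifts and turns the pose as measured when the row begins, along the tool's axes as they then stand; what a row does not reach is not made up. A row lasts 1/12 s, in which the tool goes at most 41.7 mm and 7.16 degrees, less where a joint would pass 70% of its speed; a pose out of reach is approached as far as the arm can. A call with a gripper value outside its range is refused whole. OPENING is the closure in counts, from 0 (fully open) to 255 (shut), set as the call begins (- or left out, the last holds). The fingers move at their own pace and stop on an object; FORCE is the grip in N (left out, the last holds). Time passes only in rows, so rows that do not move let the fingers close. It gives the time, the measured TCP pose, the force and the opening at its end, in the units of the state.
- r.get_obs(): the state, without advancing time (a new reading comes with each control period).
- r.grab_frame(name): name is "side" or "top" or "wrist"; returns a dict with "color" (400x640x3 uint8, red, green, blue), "fx", "fy", "cx", "cy" (pixels), "dist_coeffs" ([k1, k2, p1, p2, k3] as OpenCV has them; the pictures are not rectified), "R" (3x3) and "t" (3): a world point X has camera coordinates R X + t; the wrist camera has in their place "hand_eye" (4x4, takes a point from camera to tool coordinates, whose origin is the TCP and whose axes are the tool frame's). Camera axes: x right, y down, z forward; pixel columns grow to the right and rows downward; lengths in m; the calibration is good to about 2 mm. A picture is of the moment at which its call begins: read the wrist's pose just before it. There is no depth.
- r.hand_in(): hands the job in, once; it reports no verdict.
The state is a dict: "clock": time; "joints": joint angles; "qvel": joint speeds; "tau": joint torques, N m; "tcp_pos": TCP position; "orientation": TCP orientation; "contact_force": force on the tool from outside, world axes, zero at the start; "moment": the same for the moment, N m; "grip_width": finger opening in m.
Only numpy, scipy, OpenCV 4.12 (cv2) and the standard library are available. Lean on these libraries where they do the work, as an engineer would, in place of code of your own. Each camera call takes 0.05 s, during which the arm holds its last target.

## Working session

There is one attempt and no reset: what is moved stays moved. The work goes in short steps, Python scripts to look and compute and a shell command to move; the robot and the scene stay as the last step left them, time stands still between calls to the robot, and variables do not carry over. Pictures are saved under pics/ and viewed, and the job is handed in when it is done.

```bash
mkdir -p pics; python3 - <<'E'
from bench import r
import cv2,numpy as np
o=r.get_obs(); print({k:np.round(v,3).tolist() for k,v in o.items()})
for n in ["side","top","wrist"]:
    f=r.grab_frame(n); cv2.imwrite(f"pics/{n}0.png",f["color"][:,:,::-1])
    print(n,{k:np.round(v,4).tolist() for k,v in f.items() if k!="color"})
E
```

```text
{'clock': 0.0, 'joints': [-1.338, 0.478, 0.022, 1.556, -0.012, 1.109, -0.083], 'qvel': [0.001, 0.001, 0.0, -0.002, 0.001, 0.001, -0.0], 'tau': [-0.0, -59.644, 1.608, -28.121, 0.013, 0.009, 0.0], 'tcp_pos': [0.225, 0.636, 0.23], 'orientation': [2.565, 1.812, -0.002], 'contact_force': [-0.042, -0.858, -0.343], 'moment': [0.011, 0.018, -0.056], 'grip_width': 0.085}
side {'fx': 493.1292, 'fy': 493.1292, 'cx': 310.063, 'cy': 191.9538, 'dist_coeffs': [0.0036, 0.0, 0.0, 0.0, 0.0], 'R': [[0.7221, -0.6917, -0.012], [-0.4116, -0.4155, -0.8111], [0.5561, 0.5906, -0.5847]], 't': [-0.459, 0.2603, 0.9707]}
top {'fx': 501.7465, 'fy': 501.7465, 'cx': 317.7605, 'cy': 197.6388, 'dist_coeffs': [-0.1192, 0.0, 0.0, 0.0, 0.0], 'R': [[-0.0189, -0.9995, -0.0248], [-0.9902, 0.0221, -0.1376], [0.1381, 0.022, -0.9902]], 't': [-0.0356, 0.5754, 1.2496]}
wrist {'fx': 332.2888, 'fy': 332.2888, 'cx': 323.7962, 'cy': 198.3934, 'dist_coeffs': [-0.0071, 0.0, 0.0, 0.0, 0.0], 'hand_eye': [[1.0, -0.0001, 0.0001, 0.0007], [0.0001, 0.9514, 0.3081, -0.079], [-0.0002, -0.3081, 0.9514, -0.144], [0.0, 0.0, 0.0, 1.0]]}
```

View pics/side0.png

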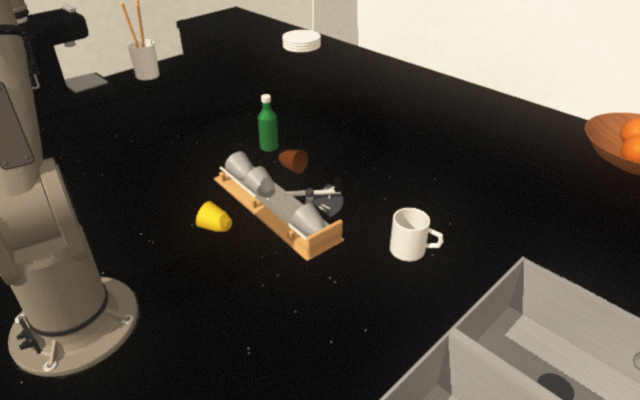

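View pics/top0.png

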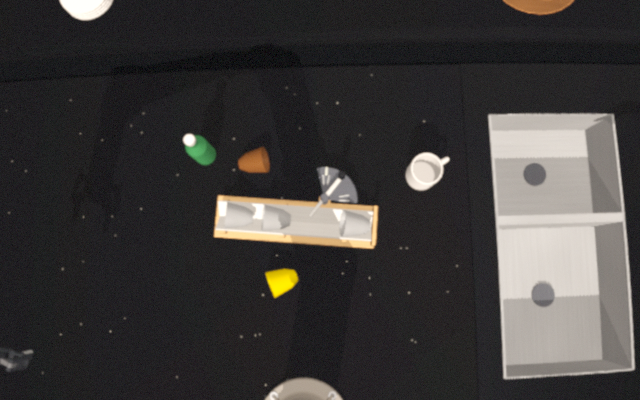

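View pics/wrist0.png

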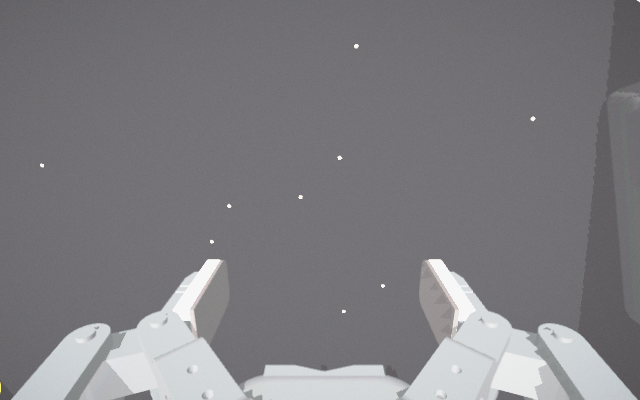

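```bash
python3 - <<'E'
import cv2
a=cv2.imread("pics/top0.png")[130:260,200:400]; cv2.imwrite("pics/top0z.png",cv2.resize(a,None,fx=4,fy=4,interpolation=cv2.INTER_CUBIC))
a=cv2.imread("pics/side0.png")[130:270,200:370]; cv2.imwrite("pics/side0z.png",cv2.resize(a,None,fx=4,fy=4,interpolation=cv2.INTER_CUBIC))
E
```

```text
(no output)
```

View pics/top0z.png

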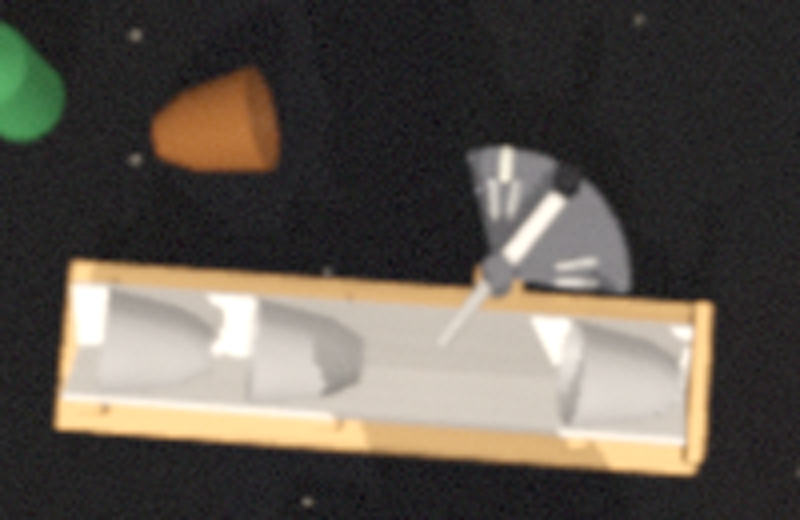

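View pics/side0z.png

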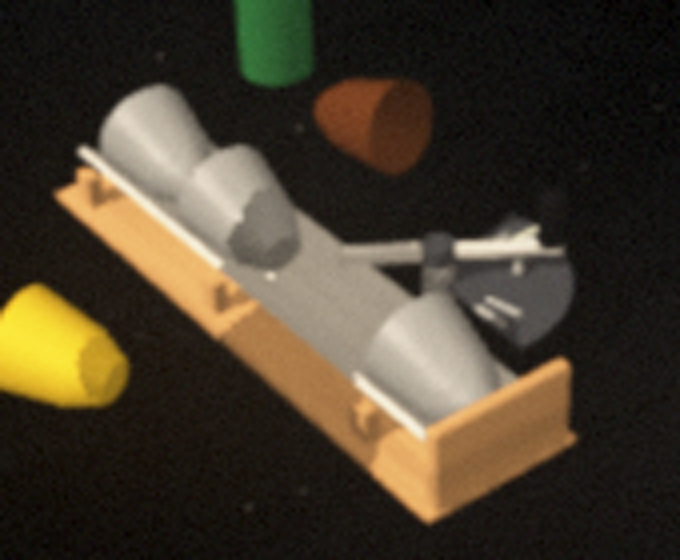

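```bash
cat > h.py <<'E'
import numpy as np,cv2,json
from scipy.optimize import least_squares
from scipy.spatial.transform import Rotation as Rr
from bench import r
cal={}
def proj(P,f):
    P=np.atleast_2d(P).astype(float)
    p,_=cv2.projectPoints(P,cv2.Rodrigues(np.array(f["R"]))[0],np.array(f["t"],float),np.array([[f["fx"],0,f["cx"]],[0,f["fy"],f["cy"]],[0,0,1]]),np.array(f["dist_coeffs"],float))
    return p[:,0]
def wristcam():
    o=r.get_obs(); f=r.grab_frame("wrist")
    Rt=Rr.from_rotvec(o["orientation"]).as_matrix(); H=np.array(f["hand_eye"])
    Rc=Rt@H[:3,:3]; tc=Rt@H[:3,3]+np.array(o["tcp_pos"])
    f["R"]=Rc.T; f["t"]=-Rc.T@tc
    return o,f
def ray_at_z(uv,f,z):
    K=np.array([[f["fx"],0,f["cx"]],[0,f["fy"],f["cy"]],[0,0,1]])
    n=cv2.undistortPoints(np.array([[uv]],float),K,np.array(f["dist_coeffs"],float))[0,0]
    R=np.array(f["R"]);d=R.T@np.array([n[0],n[1],1]);c=-R.T@np.array(f["t"])
    return c+d*(z-c[2])/d[2]
def c2w(p,P):
    P=np.atleast_2d(P).astype(float);c,s=np.cos(p[2]),np.sin(p[2])
    return np.c_[p[0]+c*P[:,0]-s*P[:,1],p[1]+s*P[:,0]+c*P[:,1],P[:,2]]
E
python3 - <<'E'
from h import *
top=r.grab_frame("top");side=r.grab_frame("side")
Z=lambda l,o:np.array(l)/4+np.array(o)
T=[((60,-74,67),(497,272)),((133,-74,41),(506,163)),((35,200,40),(75,283)),((-35,200,40),(68,397)),((-35,-200,40),(684,443)),((50,-210,62),(713,303)),((-50,-210,62),(698,474))]
S=[((50,-210,62),(568,362)),((-50,-210,62),(440,432)),((-50,-210,0),(430,522)),((-35,200,40),(80,150)),((-35,-200,40),(425,435)),((60,-74,67),(437,238))]
def res(p):
    return np.r_[(proj(c2w(p,np.array([a for a,b in T])/1e3),top)-Z([b for a,b in T],(200,130))).ravel(),(proj(c2w(p,np.array([a for a,b in S])/1e3),side)-Z([b for a,b in S],(200,130))).ravel()]
s=least_squares(res,[.65,0,0],loss='soft_l1');print(s.x);print(res(s.x).reshape(-1,2).round(1))
p=s.x
np.save('p.npy',p)
print("pivot",c2w(p,[.06,-.074,.067]),"notch",c2w(p,[.133,-.074,.041]),"stop",c2w(p,[0,-.2,.01]),"open",c2w(p,[0,.2,.01]))
k=ray_at_z(Z((568,178),(200,130)),top,.098);print("knob",k)
piv=c2w(p,[.06,-.074,.067])[0];d=k-piv;print(np.hypot(*d[:2]),"angle",p[2]-np.arctan2(d[1],d[0]))
for nm,uv in [("out rim top",(108,330)),("mid rim",(255,345)),("end rim",(578,380))]:
    q=ray_at_z(Z(uv,(200,130)),top,.054); print(nm,q, (q[1]-p[1])*np.cos(p[2])-(q[0]-p[0])*np.sin(p[2]))
E
```

```text
[ 0.51746614  0.01529317 -0.0957871 ]
[[-0.1 -0.3]
 [-0.1  0.5]
 [-0.7  0.3]
 [-1.7 -1.3]
 [-0.  -0.9]
 [-0.5  0.1]
 [ 0.8 -2.9]
 [ 0.   1. ]
 [-2.6  1.9]
 [ 0.3  0.2]
 [-0.1 -0.7]
 [ 3.8  3.5]
 [-0.7  1.6]]
pivot [[ 0.57011368 -0.06410605  0.067     ]] notch [[ 0.64277904 -0.07108782  0.041     ]] stop [[ 0.498338   -0.18379001  0.01      ]] open [[0.53659428 0.21437636 0.01      ]]
knob [ 0.62262806 -0.10962516  0.098     ]
0.06949640196063461 angle 0.6183759481948261
out rim top [0.53943701 0.18443555 0.054     ] 0.17046832558677966
mid rim [0.52792648 0.09012982 0.054     ] 0.07549402505308246
end rim [ 0.5014579  -0.11384502  0.054     ] -0.13007725066807424
```

```bash
cat > go.py <<'E'
# usage: python3 go.py x y z toolx_angle_deg  -> delta in current tool frame (cm) and turn
import sys
from h import *
o=r.get_obs();R=Rr.from_rotvec(o["orientation"]).as_matrix()
t=np.array([float(a) for a in sys.argv[1:4]]);d=R.T@(t-np.array(o["tcp_pos"]))*100
a=np.degrees(np.arctan2(R[1,0],R[0,0]));turn=(a-float(sys.argv[4])+180)%360-180
print("t",round(o["clock"],2),"tcp",np.round(o["tcp_pos"],4),"d_cm",d.round(2),"turn",round(turn,1),"toolx",round(a,1),"tilt",R[2].round(3),"F",np.round(o["contact_force"],1),"w",round(o["grip_width"],4))
E
python3 -m pendant '-2.7 2.95 0 0;-2.7 2.95 0 0;-2.7 2.95 0 0;-2.7 2.95 0 0;-2.7 2.95 0 0;-2.7 2.95 0 0;-2.7 2.95 0 0;-2.7 2.95 0 0' 110; python3 go.py 0.6226 -0.1096 0.15 49
```

```text
clock: 0.92
tcp_pos: [0.3735, 0.3525, 0.2275]
orientation: [-2.544, -1.834, 0.003]
contact_force: [0.9, 0.4, -0.2]
grip_width: 0.0486
t 0.92 tcp [0.3735 0.3525 0.2275] d_cm [-35.98  38.29   7.46] turn 22.6 toolx 71.6 tilt [ 0.002 -0.006 -1.   ] F [ 0.9  0.4 -0.2] w 0.0486
```

```bash
python3 -m pendant '-2.8 3.0 0 2;-2.8 3.0 0 2;-2.8 3.0 0 2;-2.8 3.0 0 2;-2.8 3.0 0 2;-2.8 3.0 0 2;-2.8 3.0 0 2;-2.8 3.0 0 2' 140; python3 go.py 0.6226 -0.1096 0.15 49
```

```text
clock: 1.58
tcp_pos: [0.4933, 0.0426, 0.2275]
orientation: [-2.782, -1.445, -0.006]
contact_force: [1.9, -0.0, -0.8]
grip_width: 0.0386
t 1.58 tcp [0.4933 0.0426 0.2275] d_cm [-5.06 19.36  7.64] turn 5.9 toolx 54.9 tilt [ 0.006 -0.004 -1.   ] F [ 1.9 -0.  -0.8] w 0.0386
```

```bash
python3 -m pendant '-0.8 3.2 1.0 1;-0.8 3.2 1.0 1;-0.8 3.2 1.0 1;-0.8 3.2 1.0 1;-0.8 3.2 1.0 1;-0.8 3.2 1.0 1;0 0 0 0' ; python3 go.py 0.6226 -0.1096 0.15 49
python3 - <<'E'
from h import *
o,f=wristcam();cv2.imwrite("pics/w1.png",f["color"][:,:,::-1])
p=np.load('p.npy')
print(proj([[.6226,-.1096,.098]],f), proj(c2w(p,[[.06,-.074,.067],[.133,-.074,.041],[0,-.2,.01]]),f))
print(o["joints"])
E
```

```text
clock: 2.17
tcp_pos: [0.6205, -0.1319, 0.1657]
orientation: [-2.869, -1.274, -0.012]
contact_force: [-0.7, -0.0, 0.8]
grip_width: 0.0385
t 2.17 tcp [ 0.6205 -0.1319  0.1657] d_cm [ 1.78 -1.34  1.58] turn -1.1 toolx 47.9 tilt [ 0.008  0.001 -1.   ] F [-0.7 -0.   0.8] w 0.0385
[[348.7568334  194.42715652]] [[345.39851762  85.31428376]
 [394.70367375 161.0305757 ]
 [184.33579944 118.83597855]]
[-0.20160236  0.50186455  0.43341485  1.74699879 -0.25996071  0.94335635
  1.17345736]
```

View pics/w1.png

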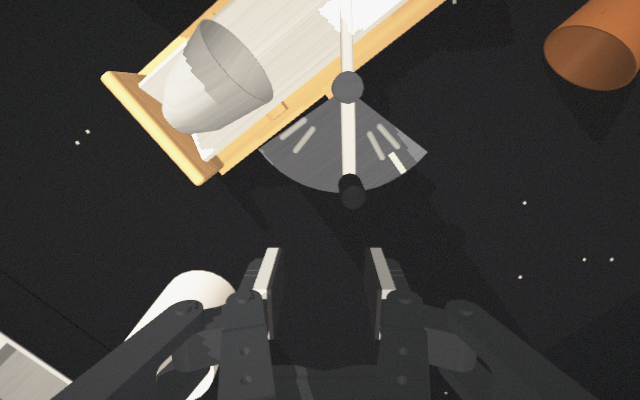

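```bash
python3 - <<'E'
from h import *
o,f=wristcam();p=np.load('p.npy');top=r.grab_frame("top")
print("knob",ray_at_z((353,197),f,.098),"piv",ray_at_z((347,87),f,.067),"notch",ray_at_z((398,163),f,.041))
print("mug top c",ray_at_z((425,165),top,.09),"base",ray_at_z((423,178),top,.0))
piv=c2w(p,[.06,-.074,.067])[0]
for th in [0,.62,1.2,1.3,1.45,1.5]:
    a=p[2]-th; print(th,(piv[:2]+.07*np.array([np.cos(a),np.sin(a)])).round(4),"toolx deg",np.degrees(a+np.pi/2).round(1))
print("soap",ray_at_z((190,140),top,.17))
E
python3 -c "
import cv2
a=cv2.imread('pics/top0.png')[110:220,330:490];cv2.imwrite('pics/mug.png',cv2.resize(a,None,fx=4,fy=4))"
```

```text
knob [ 0.62497894 -0.10600612  0.098     ] piv [ 0.57057024 -0.06127768  0.067     ] notch [ 0.64489845 -0.06719871  0.041     ]
mug top c [ 0.64360693 -0.31731624  0.09      ] base [ 0.62658649 -0.32789226  0.        ]
0 [ 0.6398 -0.0708] toolx deg 84.5
0.62 [ 0.6229 -0.11  ] toolx deg 49.0
1.2 [ 0.5891 -0.1315] toolx deg 15.8
1.3 [ 0.5823 -0.133 ] toolx deg 10.0
1.45 [ 0.5719 -0.1341] toolx deg 1.4
1.5 [ 0.5684 -0.1341] toolx deg -1.4
soap [0.70172277 0.25130148 0.17      ]
```

View pics/mug.png

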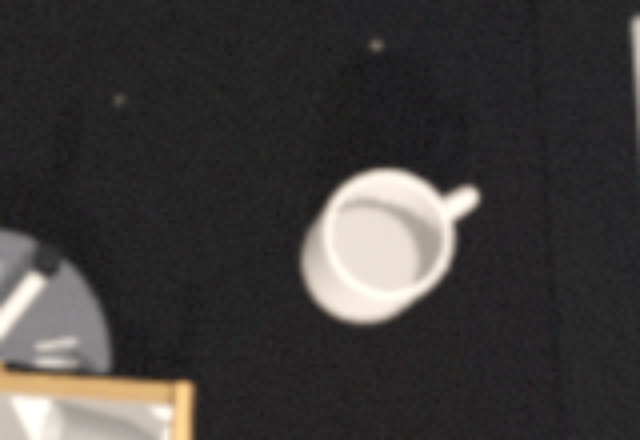

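```bash
python3 go.py 0.624 -0.1075 0.12 49; python3 -m pendant '1.0 -0.7 0.5 -1;0.9 -0.7 1 0;0 0 1 0;0 0 1 0;0 0 0 0'; python3 go.py 0.624 -0.1075 0.068 49
```

```text
t 2.32 tcp [ 0.6191 -0.125   0.1671] d_cm [ 1.58 -0.78  4.73] turn -0.7 toolx 48.3 tilt [ 0.011 -0.002 -1.   ] F [-1.  -0.1 -0.1] w 0.0387
clock: 2.73
tcp_pos: [0.6208, -0.0899, 0.1308]
orientation: [-2.838, -1.323, -0.021]
contact_force: [-0.0, 0.1, -0.7]
grip_width: 0.0389
t 2.73 tcp [ 0.6208 -0.0899  0.1308] d_cm [-1.25  1.41  6.25] turn 1.0 toolx 50.0 tilt [ 0.017 -0.004 -1.   ] F [-0.   0.1 -0.7] w 0.0389
```

```bash
python3 -m pendant '0 0 0 0;0 0 0 0;0 0 0 0'; python3 go.py 0.624 -0.1075 0.068 49
```

```text
clock: 2.98
tcp_pos: [0.6198, -0.0887, 0.1297]
orientation: [-2.836, -1.325, -0.018]
contact_force: [0.0, 0.1, -0.5]
grip_width: 0.0383
t 2.98 tcp [ 0.6198 -0.0887  0.1297] d_cm [-1.27  1.56  6.14] turn 1.1 toolx 50.1 tilt [ 0.015 -0.006 -1.   ] F [ 0.   0.1 -0.5] w 0.0383
```

```bash
python3 -m pendant '-0.6 0.7 0 1;-0.4 0.5 0 0;0 0 0 0;0 0 0 0'; python3 go.py 0.624 -0.1075 0.068 49
```

```text
clock: 3.32
tcp_pos: [0.6235, -0.1077, 0.1307]
orientation: [-2.852, -1.295, -0.02]
contact_force: [0.4, 0.8, 0.3]
grip_width: 0.0387
t 3.32 tcp [ 0.6235 -0.1077  0.1307] d_cm [-0.05  0.04  6.27] turn -0.2 toolx 48.8 tilt [ 0.016 -0.003 -1.   ] F [0.4 0.8 0.3] w 0.0387
```

Aligned; look before descending.

```bash
python3 - <<'E'
from h import *
o,f=wristcam();cv2.imwrite("pics/w2.png",f["color"][:,:,::-1])
E
python3 -m pendant '0 0 1.4 0;0 0 1.5 0;0 0 1.3 0;0 0 0.8 0;0 0 0 0;0 0 0 0'; python3 go.py 0.624 -0.1075 0.068 49
```

```text
clock: 3.87
tcp_pos: [0.6251, -0.1082, 0.0798]
orientation: [-2.854, -1.293, -0.025]
contact_force: [0.3, 0.2, 0.4]
grip_width: 0.0384
t 3.87 tcp [ 0.6251 -0.1082  0.0798] d_cm [-0.05 -0.13  1.18] turn -0.2 toolx 48.8 tilt [ 0.018 -0.001 -1.   ] F [0.3 0.2 0.4] w 0.0384
```

View pics/w2.png

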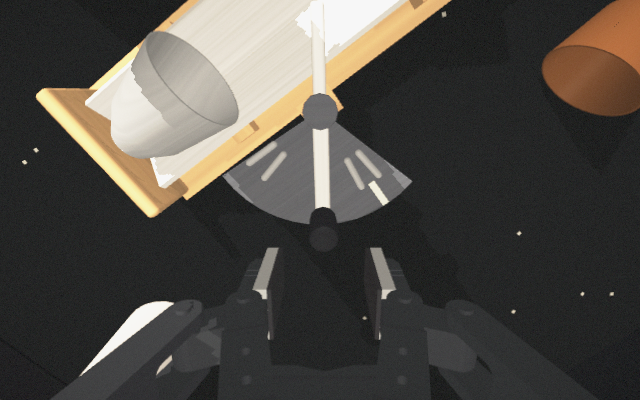

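```bash
python3 -m pendant '0 0 0.8 0;0 0 0.3 0;0 0 0 0'; python3 go.py 0.624 -0.1075 0.068 49; python3 -m pendant '0 0 0 0;0 0 0 0;0 0 0 0;0 0 0 0;0 0 0 0' 230 20; python3 go.py 0.624 -0.1075 0.068 49
```

```text
clock: 4.12
tcp_pos: [0.626, -0.108, 0.0689]
orientation: [-2.855, -1.294, -0.027]
contact_force: [0.1, 0.3, -0.7]
grip_width: 0.0385
t 4.12 tcp [ 0.626  -0.108   0.0689] d_cm [-0.1  -0.19  0.09] turn -0.2 toolx 48.8 tilt [ 0.019  0.    -1.   ] F [ 0.1  0.3 -0.7] w 0.0385
clock: 4.53
tcp_pos: [0.6262, -0.108, 0.0692]
orientation: [-2.855, -1.295, -0.027]
contact_force: [0.5, -0.2, -2.8]
grip_width: 0.0171
t 4.53 tcp [ 0.6262 -0.108   0.0692] d_cm [-0.11 -0.2   0.11] turn -0.2 toolx 48.8 tilt [ 0.019  0.001 -1.   ] F [ 0.5 -0.2 -2.8] w 0.0171
```

```bash
cat > gate.py <<'E'
from h import *
p=np.load('p.npy');o=r.get_obs();piv=np.array([.5703,-.0627]);d=np.array(o["tcp_pos"][:2])-piv
R=Rr.from_rotvec(o["orientation"]).as_matrix();a=np.arctan2(d[1],d[0])
print("t",round(o["clock"],2),"theta",round(p[2]-a,3),"rad_mm",round(np.hypot(*d)*1e3,1),"toolx-tangent deg",round(np.degrees(np.arctan2(R[1,0],R[0,0])-a-np.pi/2),1),"z",round(o["tcp_pos"][2],4),"F",np.round(o["contact_force"],1),"w",round(o["grip_width"],4))
E
python3 gate.py; python3 -m pendant '-0.6 -0.03 0 5;-0.6 -0.03 0 5;-0.6 -0.03 0 5;-0.6 -0.03 0 5;0 0 0 0'; python3 gate.py
```

```text
t 4.53 theta 0.586 rad_mm 71.9 toolx-tangent deg -2.1 z 0.0692 F [ 0.5 -0.2 -2.8] w 0.0171
clock: 4.95
tcp_pos: [0.6067, -0.1247, 0.0692]
orientation: [-3.04, -0.758, -0.024]
contact_force: [-0.9, 0.5, -2.2]
grip_width: 0.0172
t 4.95 theta 0.945 rad_mm 71.9 toolx-tangent deg -2.4 z 0.0692 F [-0.9  0.5 -2.2] w 0.0172
```

```bash
python3 -m pendant '-0.6 -0.03 0 5;-0.6 -0.03 0 5;-0.6 -0.03 0 5;-0.6 -0.03 0 5;0 0 0 0'; python3 gate.py;  python3 -m pendant '-0.6 -0.03 0 5;-0.4 -0.03 0 3;0 0 0 0'; python3 gate.py
```

```text
clock: 5.37
tcp_pos: [0.5878, -0.1317, 0.0694]
orientation: [-3.126, -0.218, -0.034]
contact_force: [-0.6, -3.0, -4.9]
grip_width: 0.0173
t 5.37 theta 1.226 rad_mm 71.2 toolx-tangent deg -6.3 z 0.0694 F [-0.6 -3.  -4.9] w 0.0173
clock: 5.62
tcp_pos: [0.5793, -0.133, 0.0693]
orientation: [-3.135, -0.007, -0.036]
contact_force: [-0.8, 0.7, 1.3]
grip_width: 0.0171
t 5.62 theta 1.347 rad_mm 70.8 toolx-tangent deg -7.1 z 0.0693 F [-0.8  0.7  1.3] w 0.0171
```

```bash
python3 -m pendant '-0.5 0 0 1;-0.2 0 0 1;0 0 0 0;0 0 0 0'; python3 gate.py
```

```text
clock: 5.95
tcp_pos: [0.5743, -0.133, 0.0694]
orientation: [-3.135, 0.039, -0.042]
contact_force: [1.9, -0.7, -3.8]
grip_width: 0.0172
t 5.95 theta 1.418 rad_mm 70.4 toolx-tangent deg -4.7 z 0.0694 F [ 1.9 -0.7 -3.8] w 0.0172
```

```bash
python3 - <<'E'
from h import *
for n in ["side","top"]:
    f=r.grab_frame(n);cv2.imwrite(f"pics/{n}3.png",f["color"][:,:,::-1])
o,f=wristcam();cv2.imwrite("pics/w3.png",f["color"][:,:,::-1])
E
```

```text
(no output)
```

View pics/w3.png

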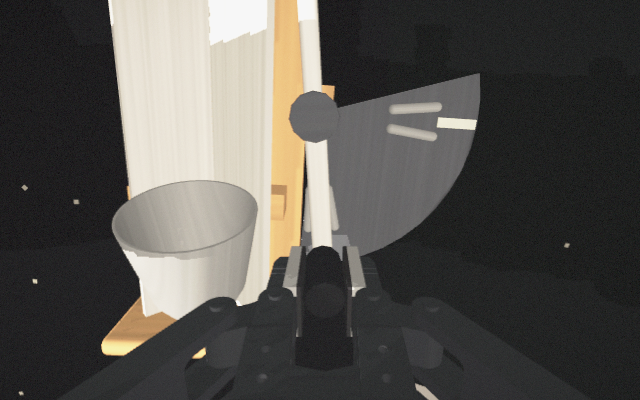

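```bash
python3 -m pendant '0 0 0 0;0 0 0 0;0 0 0 0;0 0 0 0' 175; python3 gate.py; python3 - <<'E'
from h import *
o,f=wristcam();cv2.imwrite("pics/w4.png",cv2.resize(f["color"][60:360,200:500,::-1],(600,600)))
E
```

```text
clock: 6.43
tcp_pos: [0.5746, -0.1318, 0.0701]
orientation: [-3.133, 0.035, -0.042]
contact_force: [-0.0, -0.2, -0.0]
grip_width: 0.0267
t 6.43 theta 1.413 rad_mm 69.3 toolx-tangent deg -4.8 z 0.0701 F [-0.  -0.2 -0. ] w 0.0267
```

View pics/w4.png

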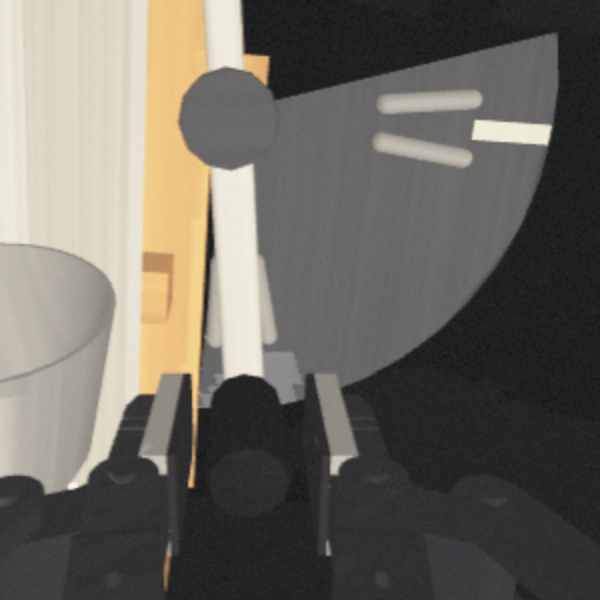

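```bash
python3 -m pendant '0 0 -1.5 0;0 0 -2 0;0 0 -2.5 0;0 0 -2 0;0 0 -1 0;0 0 0 0' ; python3 -c "
from h import *
p=np.load('p.npy');print(c2w(p,[[0,.21,.1],[0,-.067,.05]]))"; python3 go.py 0.5375 0.2243 0.15 -5.5; python3 - <<'E'
from h import *
o,f=wristcam();cv2.imwrite("pics/w5.png",f["color"][:,:,::-1])
E
```

```text
clock: 6.98
tcp_pos: [0.5708, -0.1319, 0.1626]
orientation: [-3.132, 0.033, -0.035]
contact_force: [1.3, -0.1, -0.2]
grip_width: 0.0268
[[ 0.53755068  0.22433051  0.1       ]
 [ 0.51105821 -0.0513997   0.05      ]]
t 6.98 tcp [ 0.5708 -0.1319  0.1626] d_cm [ -4.12 -35.53   1.49] turn 4.3 toolx -1.2 tilt [ 0.023 -0.009 -1.   ] F [ 1.3 -0.1 -0.2] w 0.0268
```

View pics/w5.png

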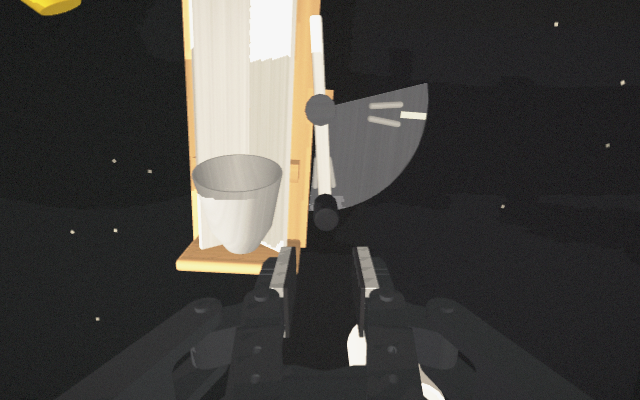

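```bash
python3 -m pendant '-0.4 -3 0 0.5;-0.4 -4 0 0.5;-0.4 -4 0 0.5;-0.4 -4 0 0.5;-0.4 -4 0 0.5;-0.4 -4 0 0.5;-0.4 -4 0 0.5;-0.3 -2 0 0' 110; python3 -m pendant '0 0 0 0'; python3 go.py 0.5375 0.2243 0.15 -5.5
```

```text
clock: 7.7
tcp_pos: [0.5508, 0.1627, 0.154]
orientation: [-3.135, 0.157, -0.022]
contact_force: [0.6, -0.0, -0.3]
grip_width: 0.0484
clock: 7.78
tcp_pos: [0.5493, 0.1691, 0.152]
orientation: [-3.135, 0.144, -0.018]
contact_force: [0.5, -0.1, -0.0]
grip_width: 0.0487
t 7.78 tcp [0.5493 0.1691 0.152 ] d_cm [-1.68 -5.39  0.2 ] turn 0.2 toolx -5.3 tilt [ 0.011 -0.003 -1.   ] F [ 0.5 -0.1 -0. ] w 0.0487
```

```bash
python3 -m pendant '-0.6 -2.2 0 0;-0.5 -2 0 0;0 0 0 0;0 0 0 0' ; python3 go.py 0.5375 0.2243 0.15 -5.5;python3 - <<'E'
from h import *
p=np.load('p.npy')
o,f=wristcam();cv2.imwrite("pics/w6.png",f["color"][:,:,::-1])
print(proj(c2w(p,[[.035,0,.04],[-.035,0,.04],[.035,.15,.04],[-.035,.15,.04]]),f).round(0))
E
```

```text
clock: 8.12
tcp_pos: [0.5389, 0.213, 0.1465]
orientation: [3.136, -0.139, 0.008]
contact_force: [0.5, -0.8, -0.2]
grip_width: 0.0487
t 8.12 tcp [0.5389 0.213  0.1465] d_cm [-0.24 -1.11 -0.36] turn 0.4 toolx -5.1 tilt [ 0.005  0.002 -1.   ] F [ 0.5 -0.8 -0.2] w 0.0487
[[355. 390.]
 [283. 390.]
 [361. 252.]
 [278. 252.]]
```

View pics/w6.png

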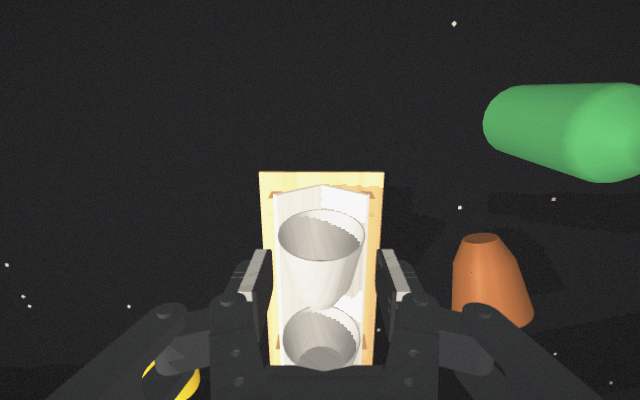

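```bash
python3 -m pendant '-0.1 -0.8 0.5 0;0 -0.2 1.5 0;0 0 2 0;0 0 2 0;0 0 1.5 0;0 0 0 0;0 0 0 0' ; python3 go.py 0.538 0.2243 0.045 -5.5
```

```text
clock: 8.75
tcp_pos: [0.5411, 0.2157, 0.0665]
orientation: [3.133, -0.158, 0.009]
contact_force: [-0.4, -0.5, -0.1]
grip_width: 0.0486
t 8.75 tcp [0.5411 0.2157 0.0665] d_cm [-0.41 -0.83  2.15] turn -0.3 toolx -5.8 tilt [ 0.006  0.004 -1.   ] F [-0.4 -0.5 -0.1] w 0.0486
```

```bash
python3 -m pendant '-0.2 -0.4 0.5 0;-0.1 -0.1 0.7 0;0 0 0.5 0;0 0 0.2 0;0 0 0 0;0 0 0 0' ; python3 go.py 0.538 0.2243 0.045 -5.5; python3 - <<'E'
from h import *
o,f=wristcam();cv2.imwrite("pics/w7.png",f["color"][:,:,::-1])
f=r.grab_frame("side");cv2.imwrite("pics/s7.png",cv2.resize(f["color"][80:280,150:400,::-1],None,fx=3,fy=3))
E
```

```text
clock: 9.25
tcp_pos: [0.5404, 0.2209, 0.0482]
orientation: [3.135, -0.162, 0.015]
contact_force: [-0.1, -0.5, -0.4]
grip_width: 0.0484
t 9.25 tcp [0.5404 0.2209 0.0482] d_cm [-0.28 -0.31  0.32] turn -0.4 toolx -5.9 tilt [ 0.009  0.002 -1.   ] F [-0.1 -0.5 -0.4] w 0.0484
```

View pics/w7.png

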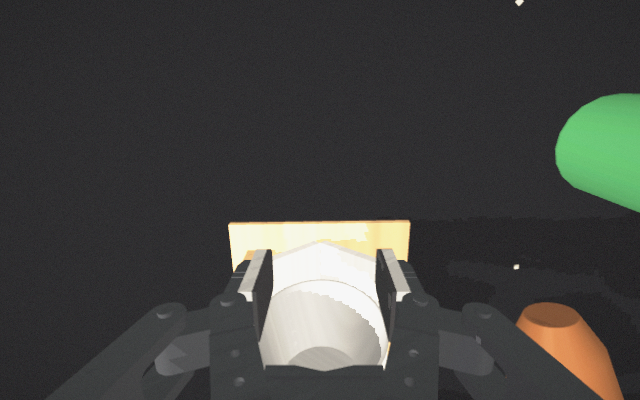

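View pics/s7.png

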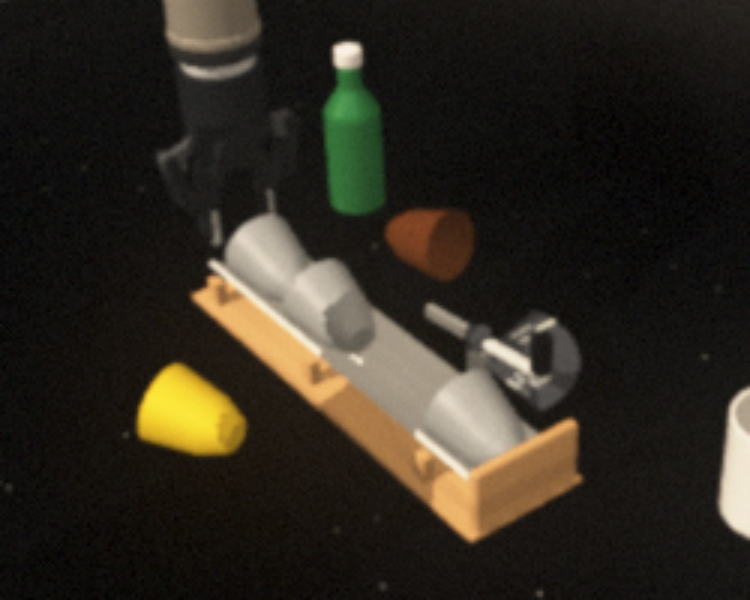

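```bash
python3 -m pendant '-0.1 0 0.3 0;0 0 0 0;0 0 0 0;0 0 0 0' 86; python3 go.py 0.538 0.2209 0.044 -5.5; python3 - <<'E'
from h import *
o,f=wristcam();cv2.imwrite("pics/w8.png",f["color"][:,:,::-1])
E
```

```text
clock: 9.68
tcp_pos: [0.5399, 0.2213, 0.0457]
orientation: [3.136, -0.162, 0.016]
contact_force: [0.1, 0.0, -0.5]
grip_width: 0.0564
t 9.68 tcp [0.5399 0.2213 0.0457] d_cm [-0.18  0.06  0.17] turn -0.4 toolx -5.9 tilt [ 0.011  0.001 -1.   ] F [ 0.1  0.  -0.5] w 0.0564
```

View pics/w8.png

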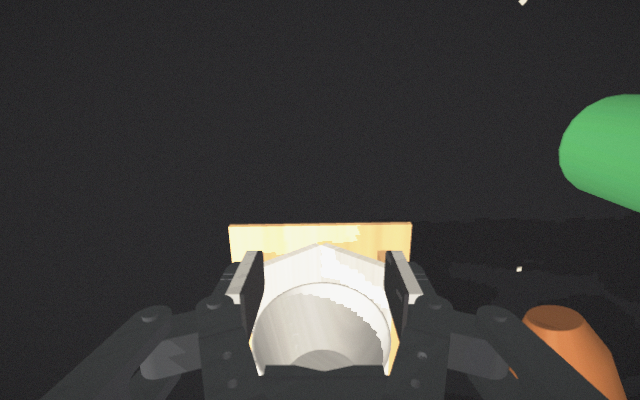

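```bash
cat > push.py <<'E'
from h import *
p=np.load('p.npy');o=r.get_obs();d=np.array(o["tcp_pos"][:2])-p[:2];c,s=np.cos(p[2]),np.sin(p[2])
R=Rr.from_rotvec(o["orientation"]).as_matrix()
F=o["contact_force"]
print("t",round(o["clock"],2),"cradle x,y mm",(1e3*np.array([c*d[0]+s*d[1],-s*d[0]+c*d[1]])).round(1),"z",round(o["tcp_pos"][2],4),"yawerr",round(np.degrees(np.arctan2(R[1,0],R[0,0])-p[2]),2),"Fcradle",np.round([c*F[0]+s*F[1],-s*F[0]+c*F[1],F[2]],1))
E
python3 push.py; python3 -m pendant '-0.1 0.7 0 -0.2;-0.1 0.9 0 0;0 0.9 0 0;0 0.9 0 0;0 0.9 0 0' ; python3 push.py
```

```text
t 9.73 cradle x,y mm [  2.7 207.2] z 0.0458 yawerr -0.41 Fcradle [ 1.4 -0.7  0.7]
clock: 10.15
tcp_pos: [0.5333, 0.1771, 0.046]
orientation: [3.138, -0.151, 0.018]
contact_force: [-0.0, 1.2, 1.3]
grip_width: 0.0563
t 10.15 cradle x,y mm [  0.3 162.6] z 0.046 yawerr -0.01 Fcradle [-0.2  1.2  1.3]
```

```bash
python3 -m pendant '0 0.8 0 0;0 0.9 0 0;0 0.9 0 0;0 0.9 0 0;0 0.9 0 0' ; python3 push.py;  python3 - <<'E'
from h import *
o,f=wristcam();cv2.imwrite("pics/w9.png",f["color"][:,:,::-1])
f=r.grab_frame("side");cv2.imwrite("pics/s9.png",cv2.resize(f["color"][80:280,150:400,::-1],None,fx=3,fy=3))
E
```

```text
clock: 10.57
tcp_pos: [0.5287, 0.1269, 0.0464]
orientation: [3.138, -0.155, 0.019]
contact_force: [-0.4, 0.4, -0.3]
grip_width: 0.0567
t 10.57 cradle x,y mm [  0.5 112.2] z 0.0464 yawerr -0.16 Fcradle [-0.4  0.3 -0.3]
```

View pics/w9.png

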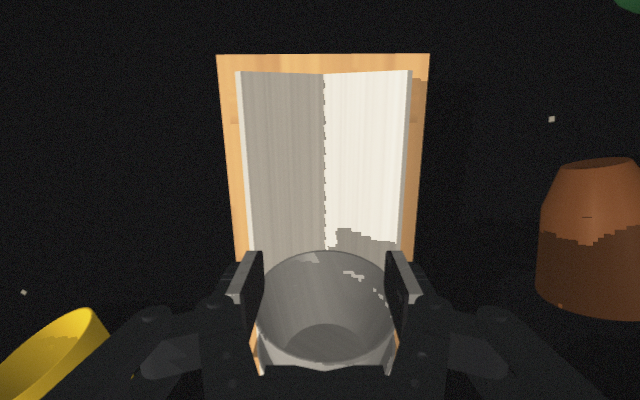

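View pics/s9.png

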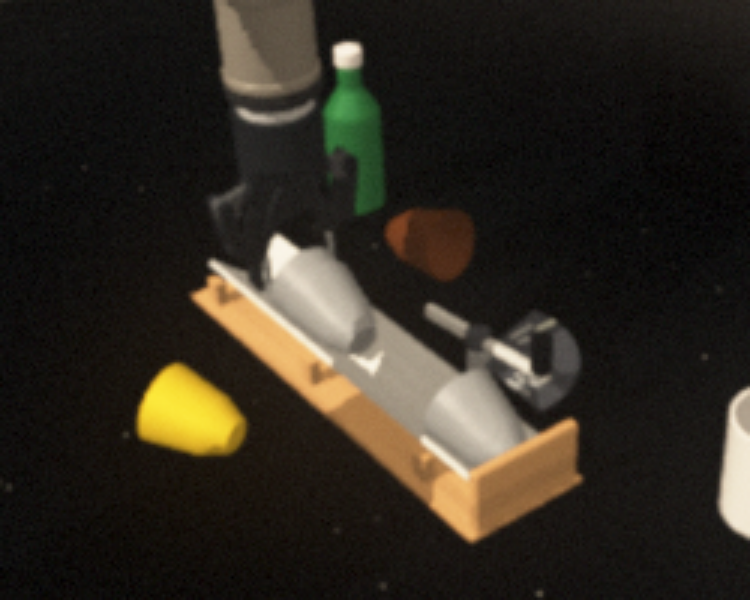

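```bash
python3 -m pendant '0 0.8 0 0;0 0.9 0 0;0 0.9 0 0;0 0.9 0 0;0 0.9 0 0;0 0.9 0 0;0 0.9 0 0' ; python3 push.py;  python3 - <<'E'
from h import *
o,f=wristcam();cv2.imwrite("pics/w10.png",f["color"][:,:,::-1])
f=r.grab_frame("side");cv2.imwrite("pics/s10.png",cv2.resize(f["color"][80:280,150:400,::-1],None,fx=3,fy=3))
E
```

```text
clock: 11.25
tcp_pos: [0.5224, 0.0624, 0.0464]
orientation: [-3.136, 0.15, -0.019]
contact_force: [0.2, 1.0, 1.4]
grip_width: 0.0567
t 11.25 cradle x,y mm [ 0.4 47.4] z 0.0464 yawerr -0.01 Fcradle [0.1 1.  1.4]
```

View pics/s10.png

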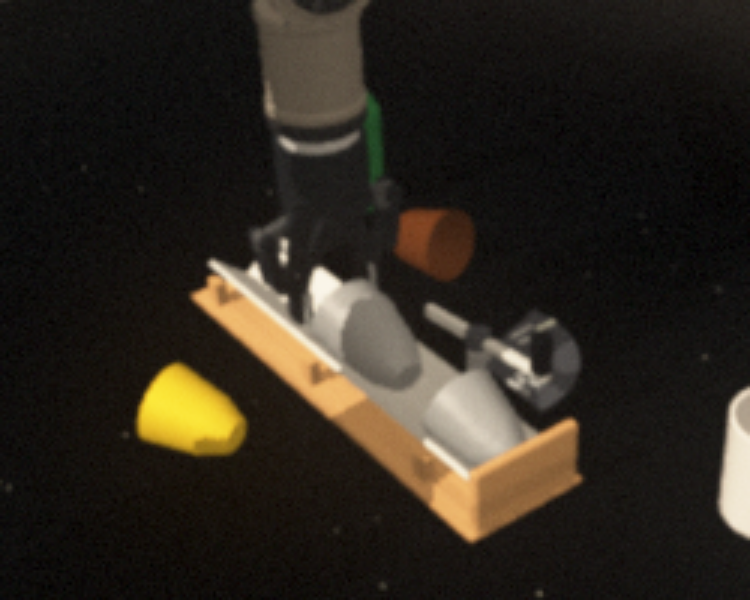

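View pics/w10.png

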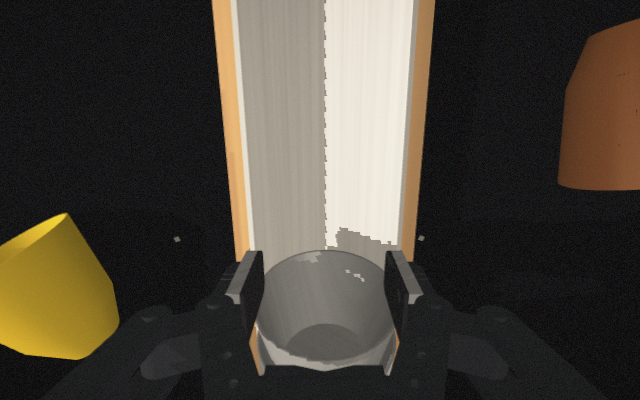

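```bash
python3 -m pendant '0 0.8 0 0;0 0.9 0 0;0 0.9 0 0;0 0.9 0 0;0 0.9 0 0;0 0.9 0 0;0 0.8 0 0' ; python3 push.py;  python3 - <<'E'
from h import *
o,f=wristcam();cv2.imwrite("pics/w11.png",f["color"][:,:,::-1])
f=r.grab_frame("side");cv2.imwrite("pics/s11.png",cv2.resize(f["color"][80:280,150:400,::-1],None,fx=3,fy=3))
E
```

```text
clock: 11.93
tcp_pos: [0.516, -0.0033, 0.0462]
orientation: [-3.135, 0.15, -0.019]
contact_force: [-0.1, 2.0, 0.9]
grip_width: 0.0568
t 11.93 cradle x,y mm [  0.3 -18.6] z 0.0462 yawerr 0.02 Fcradle [-0.2  2.   0.9]
```

View pics/s11.png

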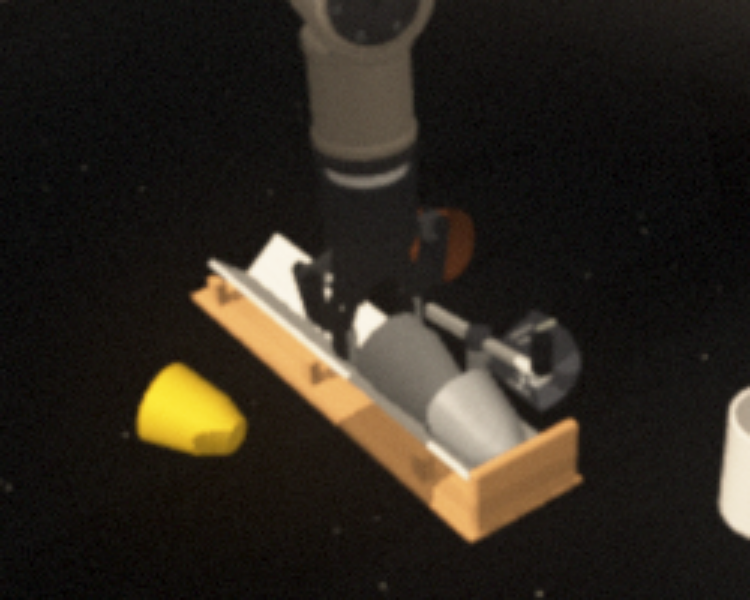

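View pics/w11.png

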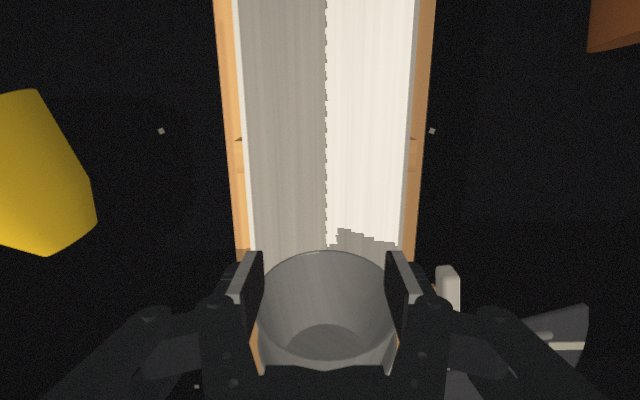

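```bash
python3 -m pendant '-0.05 0.7 0 0;0 0.7 0 0;0 0.6 0 0;0 0.5 0 0' ; python3 push.py; python3 -m pendant '0 0.3 0 0;0 0.3 0 0';python3 push.py
```

```text
clock: 12.37
tcp_pos: [0.5125, -0.0297, 0.0458]
orientation: [-3.136, 0.15, -0.018]
contact_force: [-0.1, 1.7, -0.3]
grip_width: 0.0568
t 12.37 cradle x,y mm [ -0.6 -45.2] z 0.0458 yawerr 0.02 Fcradle [-0.2  1.7 -0.3]
clock: 12.53
tcp_pos: [0.5116, -0.0371, 0.0457]
orientation: [-3.136, 0.151, -0.017]
contact_force: [0.6, 0.6, 0.2]
grip_width: 0.0568
t 12.53 cradle x,y mm [ -0.8 -52.7] z 0.0457 yawerr -0.02 Fcradle [0.6 0.7 0.2]
```

```bash
python3 -m pendant '0 0.4 0 0;0 0.4 0 0;0 0.4 0 0';python3 push.py;  python3 - <<'E'
from h import *
o,f=wristcam();cv2.imwrite("pics/w12.png",f["color"][:,:,::-1])
f=r.grab_frame("side");cv2.imwrite("pics/s12.png",cv2.resize(f["color"][130:280,220:370,::-1],None,fx=4,fy=4))
E
```

```text
clock: 12.78
tcp_pos: [0.5103, -0.0499, 0.0456]
orientation: [-3.136, 0.15, -0.017]
contact_force: [-0.1, 0.2, 0.8]
grip_width: 0.0564
t 12.78 cradle x,y mm [ -0.9 -65.6] z 0.0456 yawerr 0.02 Fcradle [-0.1  0.2  0.8]
```

View pics/s12.png

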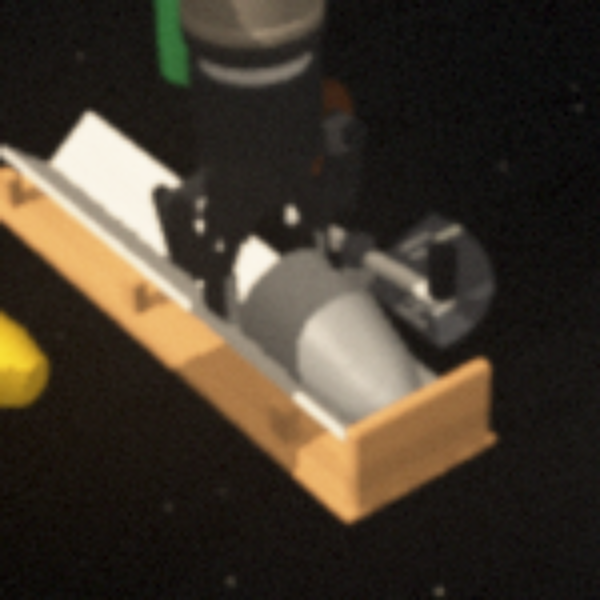

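View pics/w12.png

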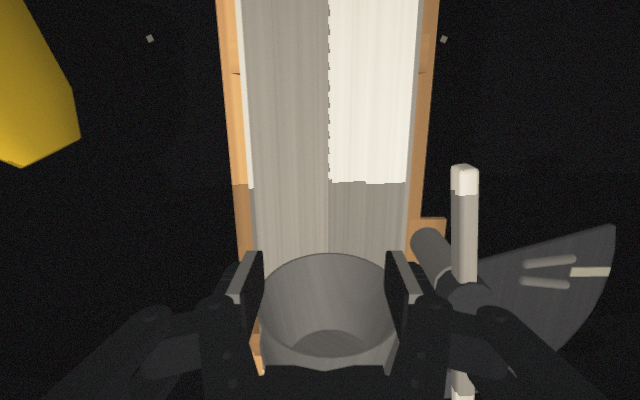

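```bash
python3 -m pendant '0 0.3 0 0;0 0.3 0 0;0 0.3 0 0';python3 push.py;python3 -m pendant '0 0.3 0 0;0 0.3 0 0;0 0.3 0 0';python3 push.py
```

```text
clock: 13.13
tcp_pos: [0.509, -0.0584, 0.0455]
orientation: [-3.134, 0.15, -0.015]
contact_force: [-0.5, 4.8, 2.4]
grip_width: 0.0568
t 13.13 cradle x,y mm [ -1.4 -74.2] z 0.0455 yawerr 0.02 Fcradle [-0.9  4.8  2.4]
clock: 13.38
tcp_pos: [0.5083, -0.059, 0.0455]
orientation: [-3.123, 0.141, -0.01]
contact_force: [0.2, 9.7, 3.7]
grip_width: 0.0569
t 13.38 cradle x,y mm [ -2.  -74.9] z 0.0455 yawerr 0.33 Fcradle [-0.8  9.7  3.7]
```

```bash
python3 -m pendant '0 0.5 0 0;0 0.5 0 0';python3 push.py;  python3 - <<'E'
from h import *
o,f=wristcam();cv2.imwrite("pics/w13.png",f["color"][:,:,::-1])
f=r.grab_frame("side");cv2.imwrite("pics/s13.png",cv2.resize(f["color"][130:280,220:370,::-1],None,fx=4,fy=4))
E
```

```text
clock: 13.55
tcp_pos: [0.508, -0.0593, 0.0454]
orientation: [-3.111, 0.129, -0.005]
contact_force: [-1.1, 16.3, 6.4]
grip_width: 0.0566
t 13.55 cradle x,y mm [ -2.3 -75.1] z 0.0454 yawerr 0.72 Fcradle [-2.6 16.1  6.4]
```

View pics/s13.png

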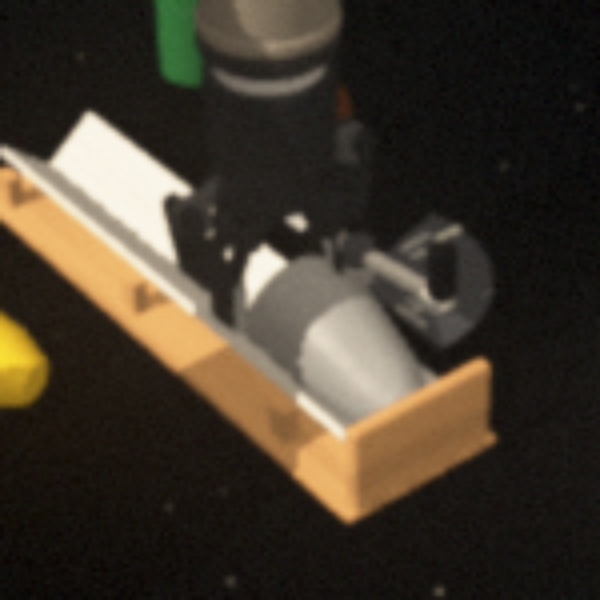

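View pics/w13.png

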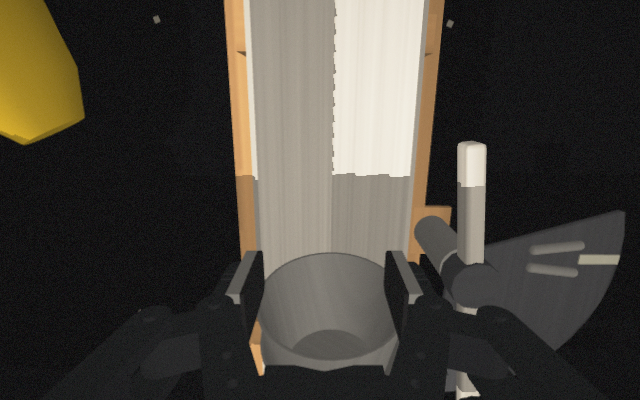

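```bash
python3 -m pendant '0 -0.3 0 0;0 -0.6 0 0;0 -1 0 0;0 -1.5 0 0;0 -1.5 0 0;0 0 0 0';python3 push.py; python3 -m pendant '0 0 -1.5 0;0 0 -3 0;0 0 -3 0;0 -1.5 -3 0;0 -2 -1 0;0 -2 0 0;0 0 0 0'; python3 push.py; python3 - <<'E'
from h import *
o,f=wristcam();cv2.imwrite("pics/w14.png",f["color"][:,:,::-1])
f=r.grab_frame("side");cv2.imwrite("pics/s14.png",cv2.resize(f["color"][130:280,220:370,::-1],None,fx=4,fy=4))
f=r.grab_frame("top");cv2.imwrite("pics/t14.png",cv2.resize(f["color"][130:260,250:400,::-1],None,fx=4,fy=4))
E
```

```text
clock: 14.15
tcp_pos: [0.5128, -0.0084, 0.047]
orientation: [-3.112, 0.132, -0.007]
contact_force: [-0.1, 0.5, 0.1]
grip_width: 0.0565
t 14.15 cradle x,y mm [ -2.4 -24.1] z 0.047 yawerr 0.64 Fcradle [-0.2  0.5  0.1]
clock: 14.73
tcp_pos: [0.5159, 0.0399, 0.1673]
orientation: [-3.118, 0.142, -0.005]
contact_force: [0.2, 0.3, -0.6]
grip_width: 0.0571
t 14.73 cradle x,y mm [-3.9 24.3] z 0.1673 yawerr 0.27 Fcradle [ 0.2  0.3 -0.6]
```

View pics/s14.png

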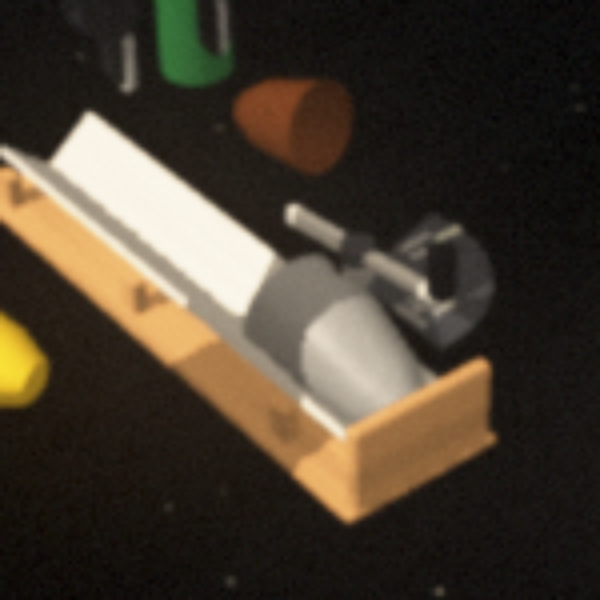

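View pics/w14.png

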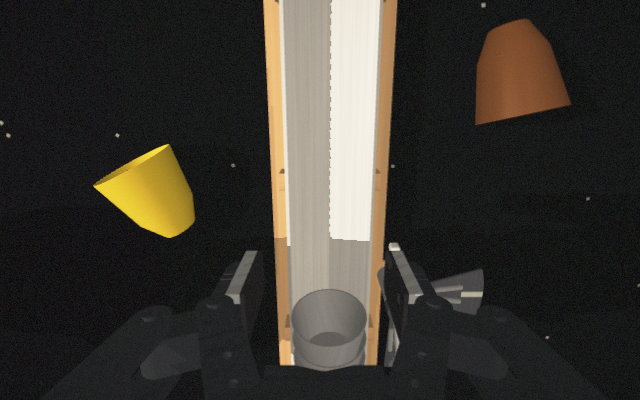

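View pics/t14.png

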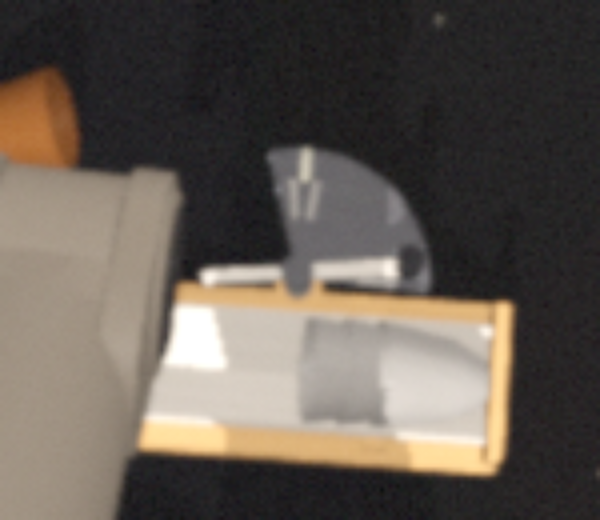

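```bash
cat > ov.py <<'E'
import sys
from h import *
p=np.load('p.npy')
def rim(y,tilt=.22,n=60):
    t=np.linspace(0,2*np.pi,n);x=.034*np.cos(t);v=.034*np.sin(t)
    return c2w(p,np.c_[x,y-v*np.sin(tilt),.054+v*np.cos(tilt)])
def ov(n,crop,out,f=None,s=6):
    if f is None: f=r.grab_frame(n)
    a,b,c,d=crop
    im=np.ascontiguousarray(cv2.resize(f["color"][a:b,c:d,::-1],None,fx=s,fy=s,interpolation=cv2.INTER_CUBIC))
    for y,col in [(-.085,(0,0,255)),(-.106,(0,255,0)),(-.128,(255,0,0))]:
        q=((proj(rim(y),f)-[c,d-d+a]+.5)*s).astype(int)
        for u in q[::3]: cv2.circle(im,tuple(int(k) for k in u),1,col,-1)
    raw=cv2.resize(f["color"][a:b,c:d,::-1],None,fx=s,fy=s,interpolation=cv2.INTER_CUBIC)
    cv2.imwrite(out,np.vstack([raw,im]) if im.shape[0]<=300 else np.hstack([raw,im]))
if __name__=="__main__":
    ov("top",(195,245,300,385),"pics/ovt.png",s=6)
    ov("side",(185,250,265,330),"pics/ovs.png",s=6)
E
python3 ov.py
```

```text
(no output)
```

View pics/ovt.png

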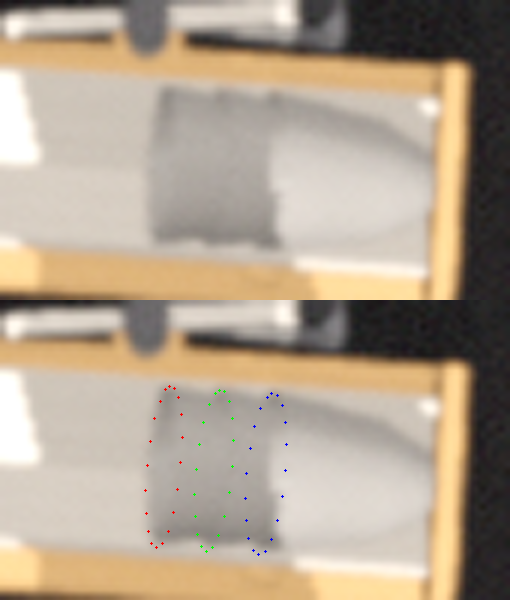

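View pics/ovs.png

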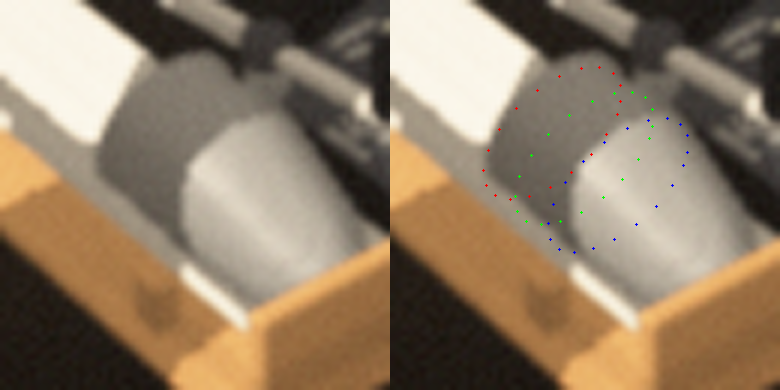

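```bash
python3 go.py .5745 -.1325 .13 1; python3 -m pendant '0.4 2 0 -1;0.5 3 0 -2;0.5 3 0 -1;0.5 3 0 -1;0.5 2 0 0;0.3 1 0 0;0 0 0 0;0 0 0 0' 150;python3 go.py .5745 -.1325 .13 1
```

```text
t 14.98 tcp [0.5143 0.0351 0.1659] d_cm [ 7.61 16.16  3.3 ] turn -6.5 toolx -5.5 tilt [-0.001 -0.017 -1.   ] F [-0.3  0.8  0.4] w 0.0565
clock: 15.65
tcp_pos: [0.5302, -0.1195, 0.1589]
orientation: [-3.128, 0.022, 0.013]
contact_force: [-0.1, -0.5, -0.2]
grip_width: 0.0349
t 15.65 tcp [ 0.5302 -0.1195  0.1589] d_cm [4.47 1.28 2.84] turn -1.8 toolx -0.8 tilt [-0.008 -0.013 -1.   ] F [-0.1 -0.5 -0.2] w 0.0349
```

```bash
python3 -m pendant '1.2 0.4 0 -1;1.2 0.4 0 0;0.7 0 0 0;0 0 0 0;0 0 0 0';python3 go.py .5745 -.1325 .13 1;  python3 - <<'E'
from h import *
o,f=wristcam();cv2.imwrite("pics/w15.png",f["color"][:,:,::-1])
E
```

```text
clock: 16.07
tcp_pos: [0.5592, -0.1248, 0.1564]
orientation: [-3.126, -0.007, 0.021]
contact_force: [-0.7, -0.4, -0.9]
grip_width: 0.0357
t 16.07 tcp [ 0.5592 -0.1248  0.1564] d_cm [1.56 0.82 2.61] turn -0.7 toolx 0.3 tilt [-0.014 -0.015 -1.   ] F [-0.7 -0.4 -0.9] w 0.0357
```

View pics/w15.png

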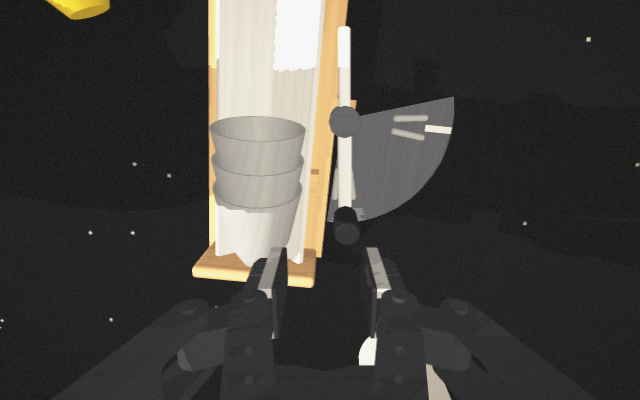

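```bash
python3 -m pendant '0.7 0.4 0 -0.7;0.5 0.3 0 0;0 0 0 0;0 0 0 0';python3 go.py .5745 -.1325 .07 1
```

```text
clock: 16.45
tcp_pos: [0.5713, -0.1303, 0.156]
orientation: [-3.125, -0.032, 0.023]
contact_force: [-0.5, -0.2, -0.2]
grip_width: 0.0353
t 16.45 tcp [ 0.5713 -0.1303  0.156 ] d_cm [0.44 0.37 8.59] turn 0.2 toolx 1.2 tilt [-0.014 -0.017 -1.   ] F [-0.5 -0.2 -0.2] w 0.0353
```

```bash
python3 -m pendant '0.3 0.2 0.8 0;0 0 1.5 0;0 0 1.5 0;0 0 0.8 0;0 0 0 0;0 0 0 0';python3 go.py .5745 -.1325 .07 1; python3 - <<'E'
from h import *
o,f=wristcam();cv2.imwrite("pics/w16.png",f["color"][:,:,::-1])
E
```

```text
clock: 16.95
tcp_pos: [0.5743, -0.1323, 0.1069]
orientation: [-3.125, -0.031, 0.021]
contact_force: [0.9, 0.7, 0.7]
grip_width: 0.0353
t 16.95 tcp [ 0.5743 -0.1323  0.1069] d_cm [0.07 0.08 3.69] turn 0.1 toolx 1.1 tilt [-0.013 -0.017 -1.   ] F [0.9 0.7 0.7] w 0.0353
```

View pics/w16.png

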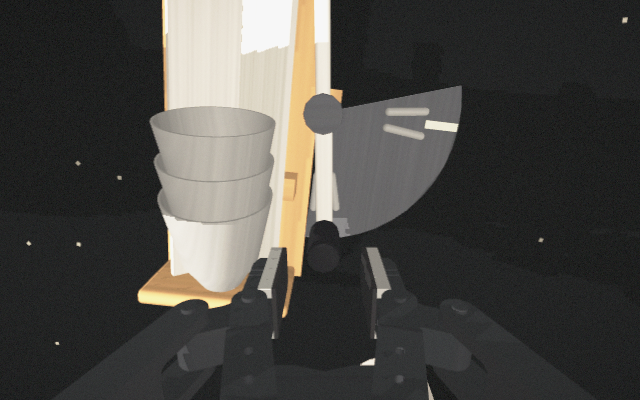

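```bash
python3 -m pendant '0 0.1 0.9 0;0 0 1 0;0 0 0.9 0;0 0 0.3 0;0 0 0 0;0 0 0 0';python3 go.py .5745 -.1325 .07 1
```

```text
clock: 17.5
tcp_pos: [0.5748, -0.133, 0.074]
orientation: [-3.125, -0.031, 0.017]
contact_force: [0.6, 0.5, 0.3]
grip_width: 0.035
t 17.5 tcp [ 0.5748 -0.133   0.074 ] d_cm [-0.03 -0.05  0.41] turn 0.1 toolx 1.1 tilt [-0.011 -0.017 -1.   ] F [0.6 0.5 0.3] w 0.035
```

```bash
python3 -m pendant '0 0 0.3 0;0 0 0 0' ;python3 -m pendant '0 0 0 0;0 0 0 0;0 0 0 0;0 0 0 0;0 0 0 0' 230 20; python3 gate.py
```

```text
clock: 17.67
tcp_pos: [0.5749, -0.1331, 0.071]
orientation: [-3.125, -0.031, 0.017]
contact_force: [-0.2, 0.8, 0.3]
grip_width: 0.0348
clock: 18.08
tcp_pos: [0.5746, -0.1332, 0.0713]
orientation: [-3.125, -0.031, 0.017]
contact_force: [-0.0, 0.2, -1.7]
grip_width: 0.0172
t 18.08 theta 1.414 rad_mm 70.6 toolx-tangent deg -2.4 z 0.0713 F [-0.   0.2 -1.7] w 0.0172
```

```bash
python3 -m pendant '0.6 -0.03 0 -5;0.6 -0.03 0 -5;0.6 -0.03 0 -5;0.6 -0.03 0 -5;0 0 0 0'; python3 gate.py;python3 -m pendant '0.6 -0.03 0 -5;0.6 -0.03 0 -5;0.6 -0.03 0 -5;0.6 -0.03 0 -5;0 0 0 0'; python3 gate.py
```

```text
clock: 18.5
tcp_pos: [0.5739, -0.1303, 0.0712]
orientation: [-3.048, -0.579, 0.079]
contact_force: [2.8, 2.6, -5.0]
grip_width: 0.0171
t 18.5 theta 1.421 rad_mm 67.7 toolx-tangent deg 18.5 z 0.0712 F [ 2.8  2.6 -5. ] w 0.0171
clock: 18.92
tcp_pos: [0.5844, -0.1277, 0.0713]
orientation: [-2.892, -1.101, 0.092]
contact_force: [1.5, 4.4, -4.3]
grip_width: 0.0167
t 18.92 theta 1.262 rad_mm 66.5 toolx-tangent deg 29.5 z 0.0713 F [ 1.5  4.4 -4.3] w 0.0167
```

```bash
python3 -m pendant '0.55 0.33 0 0;0.57 0.25 0 0;0.6 0.2 0 0;0.6 0.15 0 0;0 0 0 0'; python3 gate.py
```

```text
clock: 19.33
tcp_pos: [0.6083, -0.1185, 0.071]
orientation: [-2.894, -1.088, 0.094]
contact_force: [0.8, 0.4, 0.1]
grip_width: 0.0172
t 19.33 theta 0.877 rad_mm 67.5 toolx-tangent deg 7.0 z 0.071 F [0.8 0.4 0.1] w 0.0172
```

```bash
python3 -m pendant '0.6 0.05 0 -4;0.6 0.02 0 -5;0.6 0 0 -5;0.6 0 0 -5;0 0 0 0'; python3 gate.py
```

```text
clock: 19.75
tcp_pos: [0.6266, -0.1, 0.0709]
orientation: [-2.658, -1.562, 0.079]
contact_force: [-1.4, 0.1, 2.2]
grip_width: 0.0172
t 19.75 theta 0.49 rad_mm 67.5 toolx-tangent deg 4.5 z 0.0709 F [-1.4  0.1  2.2] w 0.0172
```

```bash
python3 -m pendant '0.6 0.03 0 -4;0.6 0 0 -5;0.5 0 0 -5;0 0 0 0'; python3 gate.py
```

```text
clock: 20.08
tcp_pos: [0.6336, -0.0855, 0.0709]
orientation: [-2.447, -1.868, 0.07]
contact_force: [-1.4, 0.3, 2.4]
grip_width: 0.0173
t 20.08 theta 0.25 rad_mm 67.2 toolx-tangent deg 4.5 z 0.0709 F [-1.4  0.3  2.4] w 0.0173
```

```bash
python3 -m pendant '0.5 0.03 0 -3;0.5 0 0 -3;0 0 0 0'; python3 gate.py; python3 -m pendant '0.4 0 0 -2;0.3 0 0 -2;0 0 0 0'; python3 gate.py
```

```text
clock: 20.33
tcp_pos: [0.6334, -0.0844, 0.0711]
orientation: [-2.364, -1.974, 0.079]
contact_force: [0.7, 3.9, 1.3]
grip_width: 0.0172
t 20.33 theta 0.236 rad_mm 66.8 toolx-tangent deg 8.7 z 0.0711 F [0.7 3.9 1.3] w 0.0172
clock: 20.58
tcp_pos: [0.6331, -0.0847, 0.071]
orientation: [-2.311, -2.04, 0.084]
contact_force: [-1.2, 3.5, 3.5]
grip_width: 0.0171
t 20.58 theta 0.241 rad_mm 66.6 toolx-tangent deg 12.2 z 0.071 F [-1.2  3.5  3.5] w 0.0171
```

```bash
python3 -m pendant '0.9 0.15 0 0;0.9 0.15 0 0'; python3 gate.py
```

```text
clock: 20.75
tcp_pos: [0.6366, -0.0741, 0.071]
orientation: [-2.325, -2.028, 0.093]
contact_force: [-1.8, -2.3, 3.3]
grip_width: 0.0172
t 20.75 theta 0.075 rad_mm 67.3 toolx-tangent deg 2.0 z 0.071 F [-1.8 -2.3  3.3] w 0.0172
```

```bash
python3 -m pendant '0 0 0 0;0 0 0 0'; python3 gate.py; python3 - <<'E'
from h import *
o,f=wristcam();cv2.imwrite("pics/w17.png",f["color"][:,:,::-1])
E
```

```text
clock: 20.92
tcp_pos: [0.637, -0.0713, 0.0709]
orientation: [-2.325, -2.026, 0.092]
contact_force: [-2.1, -3.5, 2.9]
grip_width: 0.0175
t 20.92 theta 0.033 rad_mm 67.3 toolx-tangent deg -0.5 z 0.0709 F [-2.1 -3.5  2.9] w 0.0175
```

View pics/w17.png

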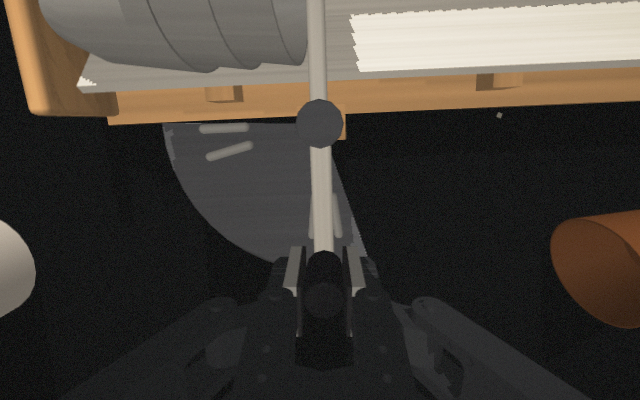

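```bash
python3 -m pendant '0 0 0 0;0 0 0 0;0 0 0 0;0 0 0 0' 165; python3 gate.py; python3 - <<'E'
from h import *
o,f=wristcam();cv2.imwrite("pics/w18.png",cv2.resize(f["color"][0:360,180:500,::-1],None,fx=1.6,fy=1.6))
E
```

```text
clock: 21.3
tcp_pos: [0.6375, -0.0696, 0.0701]
orientation: [-2.325, -2.025, 0.089]
contact_force: [-1.1, -0.0, 0.6]
grip_width: 0.0303
t 21.3 theta 0.007 rad_mm 67.5 toolx-tangent deg -2.0 z 0.0701 F [-1.1 -0.   0.6] w 0.0303
```

View pics/w18.png

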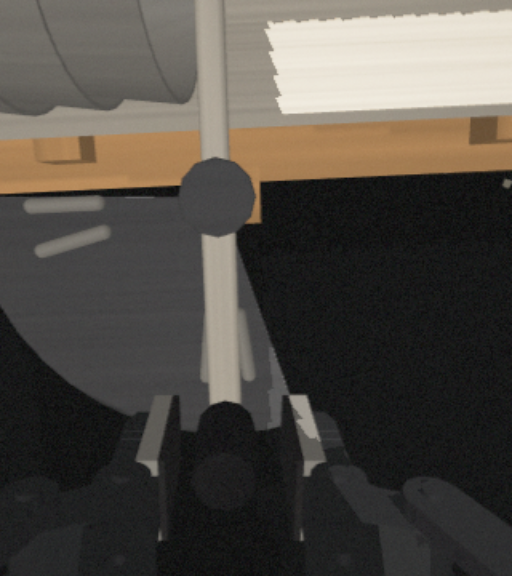

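```bash
python3 -m pendant '-0.2 0 -1 0;0 0 -2 0;0 0 -2.5 0;0 0 -3 0;0 0 -3 0;0 0 -3 0;0 0 0 0'; python3 gate.py; python3 - <<'E'
from h import *
o,f=wristcam();cv2.imwrite("pics/w19.png",f["color"][:,:,::-1])
E
```

```text
clock: 21.93
tcp_pos: [0.6477, -0.074, 0.2223]
orientation: [-2.325, -2.02, 0.095]
contact_force: [1.6, -0.1, 1.2]
grip_width: 0.0301
t 21.93 theta 0.049 rad_mm 78.2 toolx-tangent deg 0.3 z 0.2223 F [ 1.6 -0.1  1.2] w 0.0301
```

View pics/w19.png

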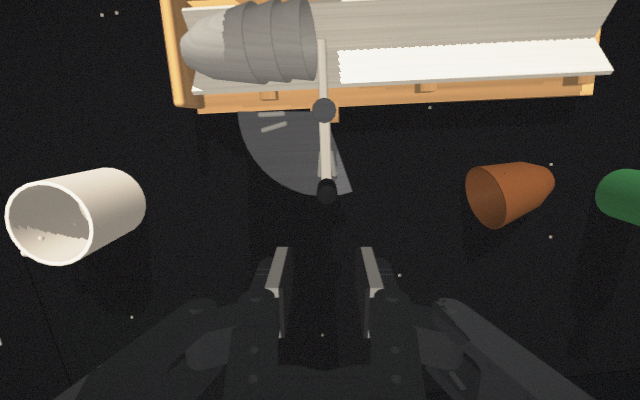

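```bash
python3 -m pendant '0 2 -1 0;0 3 -1 0;0 3 -1 0;0 2 0 0;0 0 0 0;0 0 0 0';  python3 - <<'E'
from h import *
from ov import ov
o,f=wristcam();cv2.imwrite("pics/w20.png",f["color"][:,:,::-1])
a=ray_at_z((326,191),f,.098)
ov("side",(185,250,265,330),"pics/ovs2.png",s=6)
ov("top",(150,250,285,385),"pics/ovt2.png",s=4)
print(o["clock"],o["contact_force"],o["qvel"])
E
```

```text
clock: 22.48
tcp_pos: [0.7474, -0.0893, 0.24]
orientation: [-2.321, -2.014, 0.103]
contact_force: [-0.0, 0.2, -0.4]
grip_width: 0.0301
22.4833 [-0.0179544   0.21463316 -0.3709024 ] [ 0.0070042   0.03776623 -0.00026993 -0.01957321 -0.00405609 -0.00191999
  0.00384776]
```

View pics/ovt2.png

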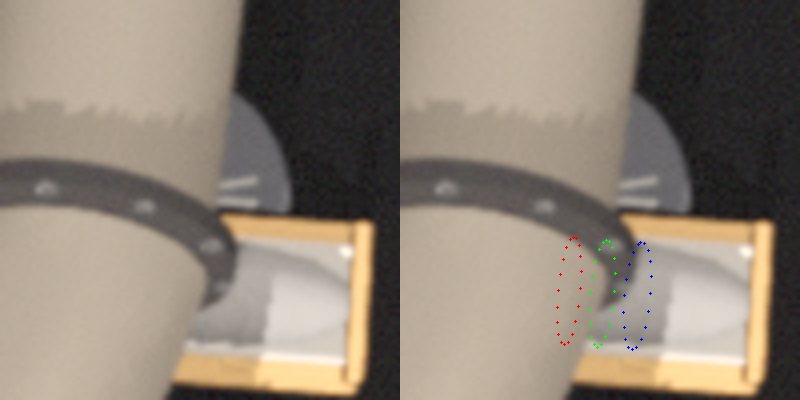

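View pics/ovs2.png

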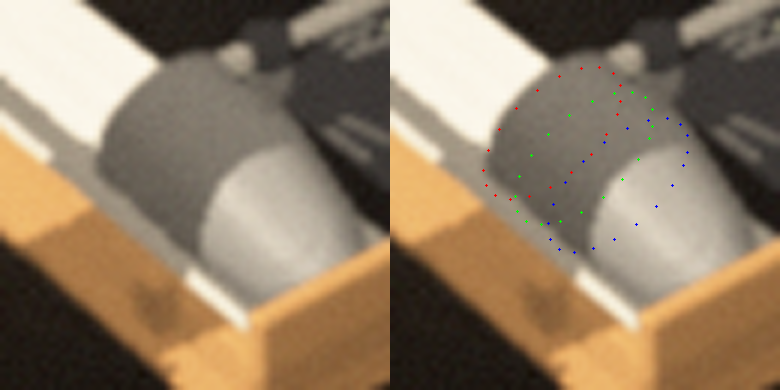

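View pics/w20.png

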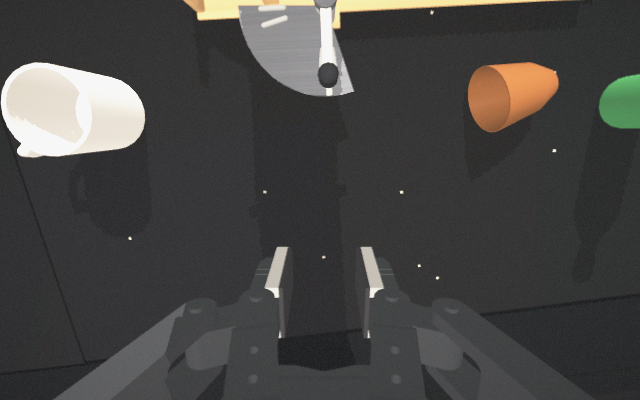

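```bash
python3 - <<'E'
from h import *
o,f=wristcam();p=np.load('p.npy')
k=ray_at_z((328,74),f,.098);q=ray_at_z((326,1),f,.067);n=ray_at_z((329,92),f,.041)
for w in (k,n): d=w-q;print(p[2]-np.arctan2(d[1],d[0]),np.hypot(*d[:2]))
r.hand_in()
E
```

```text
0.01863641660085233 0.06564469480313354
0.0033561959013702902 0.07481472198865437
the job is handed in; nothing more can be done
```

The job is done and handed in at about 22.5 s of the 69 s allowed. I don't have a verdict, so what follows rests on my own checks.

**What I did, in order**
1. I gripped the knob and swung the lever back into its open notch. A wrist picture showed the handle between the two ridges.
2. With the fingers either side of the rim, I pushed the outer tumbler along the trough until the stack stopped. The last push held at about 16 N with no further travel.
3. I backed the gripper off and swung the lever over the ridge into the white-line notch. I then released it and moved the arm clear.

**Last checks**
- **Tumblers:** before the gate was shut, a wrist picture showed the three evenly nested. The rims matched the given home positions to within about 1 mm in the top view. After shutting, the outer tumbler's outline in the side view had not changed.
- **Gate:** the lever angle measures about 0.02 rad, and the white line shows right under the knob.
- **Bystanders:** the robot never touched the soap bottle or the mug. No force at the tool went above about 17 N.

**Where checks were weak or disagreed**
- My lever angles read from the arm's pose were off by 0.04 rad in the open notch and by up to about 0.1 rad near the ridges. I trusted the pictures instead.
- In both directions the lever stuck at a ridge at first and needed a firmer push.
- The final top view was partly blocked by the arm, so the last check of the tumblers rests on the side and wrist views.

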